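# Walk the test phantom round to its fence

## Robot

A 6-joint arm with a two-finger parallel gripper is mounted at the origin on the work surface. World frame = base frame: x ahead of the robot, y to its left, z up, the work surface at z = 0. Lengths are in m, angles in rad, forces in N, time in s.
With the tool pointing down it reaches from about 0.15 to 0.775 m from the base axis. Payload 6.1 kg.
Tool frame: the origin (TCP) lies between the finger pads; the fingertips stand 8 mm ahead of it and the grasp point (between the pads) lies 11 mm behind it (arm.tip_extent is the distance from the TCP to the fingertips, in m); z points along the fingers, y is the line along which they close (so a half turn about z gives the same grasp; the last joint's range is limited). The gripper opens to 85 mm and grips with 20 to 120 N. Pads are 22 mm wide; open, the fingers measure 114 mm over their backs; the gripper's body (76 mm by 85 mm) begins 54 mm behind the grasp point. The pads swing forward as they close: fully open they stand 13 mm farther back than shut.
Start: joints at [1.199, 0.126, -0.04, 1.405, 0, 1.571], TCP at [0.191, 0.489, 0.239] pointing down, gripper open.
Joint ranges: [-2.72, 2.72], [-0.95, 1.95], [-1.27, 1.35], [-1.78, 2.02], [-1.46, 1.47], [-3.14, 3.14]. Speed limits (rad/s): [2.39, 2.39, 3.01, 3.14, 3.14, 3.14].

## Interface

Orientations are given as [roll, pitch, yaw] about the fixed x, y, z axes, in that order (R = Rz(yaw) Ry(pitch) Rx(roll)).
In Python, from workcell import arm, vision, workorder gives the robot as it stands.
- The arm moves only by the tool play_rows, never from a script. Its argument "motion" is one flat list of numbers, 5 for each row, row after row: the shift along the tool's x, y, z in m, then the turn about the tool's z in degrees, then the opening, from 0 (shut) to 1 (fully open). A call has 1 to 12 rows; each row shifts and turns the commanded pose from where the row before left it, along the tool's axes as they then stand; what a row does not reach is not made up. A row lasts 1/12 s, in which the tool goes at most 41.7 mm and 7.16 degrees, less where a joint would pass 70% of its speed; a pose out of reach is approached as far as the arm can. A call with a gripper value outside its range is refused whole. The fingers move at their own pace and stop on an object; "force" is the grip in N (left out, the last holds). Time passes only in rows, so rows that do not move let the fingers close. It gives the time, the measured TCP pose, the force, the opening and the grip force at its end, in the units of the state.
- arm.sense(): the state, without advancing time (a new reading comes with each control period).
- vision.capture(name): name is "scene" or "top"; returns the picture (480x640x3 uint8, blue, green, red); there is no depth.
- vision.camera_model(name): a dict with "fx", "fy", "cx", "cy" (pixels), "T" (4x4, takes a point from camera to world coordinates). Camera axes: x right, y up, looking along -z (the intrinsics and any distortion apply to the point x, -y, -z); pixel columns grow to the right and rows downward; lengths in m; the calibration is good to about 2 mm. A picture is of the moment at which its call begins. camera_model takes no time and is no camera call.
- workorder.finish_job(): hands the job in; it is judged then, once.
The state is a dict: "t": time; "q": joint angles; "joint_vel": joint speeds; "joint_efforts": joint torques, N m; "position": TCP position; "tool_rot": TCP orientation; "wrist_force": force on the tool from outside, world axes, zero at the start; "moment": the same for the moment, N m; "gripper_width": finger opening in m; "gripper_force": force on a finger pad.
Only numpy, scipy, OpenCV 4.12 (cv2) and the standard library are available. Lean on these libraries where they do the work, as an engineer would, in place of code of your own. Each camera call takes 0.05 s, during which the arm holds its last target. There are 200 camera calls.

## Task

The heavy aluminium test phantom stands with one end towards the blue fence. Without gripping, squeezing or lifting it, walk it round by pushing gently at alternate corners until one of its long sides faces the fence, and then slide it up so that this long side lies flush along the fence, within the fence's length. Turn it while it is clear of the fence: it must not bump the fence while still askew. Leave the beaker, the bottle and the jar where they stand.

Things in the scene. Friction and masses are not known exactly. Their poses are not given: they have to be found in the camera images.
- phantom: The loose aluminium block with round coloured inserts in its top: 140 mm long (its x axis), 92 mm wide (its y axis), 30 mm high, 0.7 to 1 kg; it slides on the bench when pushed (friction resists with about 4 to 12 N). Origin at the centre of its underside. It is the same either way round: either long side may face the fence.
- fence: The fixed blue bar that stands on the bench beyond the phantom: 260 mm long (its y axis), 30 mm high, 18 mm thick with a low foot behind it. Origin at bench level on its front face, at mid length; the front face is the plane x = 0 of its frame, its x axis points away from the phantom. A thin dark sheet with yellow lines (printed, flat, no obstacle) lies before it.
- beaker: Open clear glass beaker, 72 mm across, 85 mm high, loose. Origin at the centre of its underside. Not to be moved.
- reagent: Amber glass bottle, 54 mm across, 95 mm high, loose. Origin at the centre of its underside. Not to be moved.
- jar: White jar with a green cap, 60 mm across, 60 mm high, loose. Origin at the centre of its underside. Not to be moved.
Mind the look-alikes: they are no part of the job. There is more than one size of the phantom; the one meant has the size given above.

How it is judged:
By the outcome, as a careful person would: the job done as asked, in the order asked, and still so for the second after the job is handed in, with the robot touching nothing.
It also fails if it takes over 64 s, if anything falls off the work surface, if the arm or the gripper's body presses on something with over 40 N, if the wrist force passes 120 N, or if a joint passes its speed limit or range.

## Working session

There is one attempt and no reset: what is moved stays moved. The work goes in short steps, Python scripts to look and compute and a tool call to move; the robot and the scene stay as the last step left them, time stands still between calls to the robot, and variables do not carry over. Pictures are saved under pics/ and viewed, at most 10 in all, crops included, and the job is handed in when it is done.

Besides the shell and the picture viewer there is one more tool, called after "Call:" as a command line: name --argument value ..., lists and objects as JSON in quotes. play_rows: Moves the arm, as the interface text tells. Its arguments: {"type":"object","properties":{"motion":{"type":"array","items":{"type":"number"}},"force":{"type":"number"}},"required":["motion"]}

```bash
mkdir -p pics; ls
python3 - <<'E'
from workcell import arm, vision
import cv2
for n in("scene","top"):
    cv2.imwrite(f"pics/{n}0.png",vision.capture(n)); m=vision.camera_model(n); print({k:(v.round(3).tolist() if hasattr(v,'round') and k=='T' else v) for k,v in m.items()})
s=arm.sense(); print(s); print(arm.tip_extent)
E
```

```text
pics
{'fx': 456.5392496269911, 'fy': 456.5392496269911, 'cx': 327.09839423927343, 'cy': 237.90681251680826, 'T': [[-0.792, -0.403, 0.458, 0.981], [0.61, -0.545, 0.575, 0.535], [0.018, 0.735, 0.678, 0.702], [0.0, 0.0, 0.0, 1.0]]}
{'fx': 471.3828955750731, 'fy': 471.3828955750731, 'cx': 316.2957126255201, 'cy': 239.81836900926828, 'T': [[0.004, 0.996, -0.093, 0.404], [-1.0, 0.007, 0.029, -0.005], [0.029, 0.093, 0.995, 0.906], [0.0, 0.0, 0.0, 1.0]]}
{'t': 0.1, 'q': array([ 1.19900705e+00,  1.26325830e-01, -4.04813072e-02,  1.40541195e+00,
        2.68668788e-05,  1.57080646e+00]), 'joint_vel': array([-0.00137737, -0.00068148,  0.00073622, -0.00112777, -0.00169934,
        0.00163058]), 'joint_efforts': array([ 1.01715770e-03, -4.36904240e+01,  3.53604913e+01,  1.37121152e-02,
        1.52170342e-04, -6.01794987e-07]), 'position': array([0.19058886, 0.48880709, 0.23861488]), 'tool_rot': array([-3.14016990e+00, -2.68524414e-05,  2.76979321e+00]), 'wrist_force': array([-0.39233559, -1.30025259,  0.50284961]), 'moment': array([ 0.02744192,  0.03197099, -0.00237369]), 'gripper_force': 0.0, 'gripper_width': 0.08554026787386451}
0.008
```

View pics/top0.png

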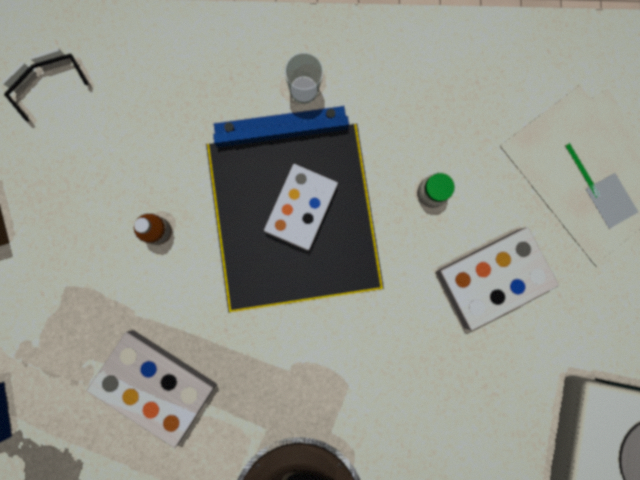

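View pics/scene0.png

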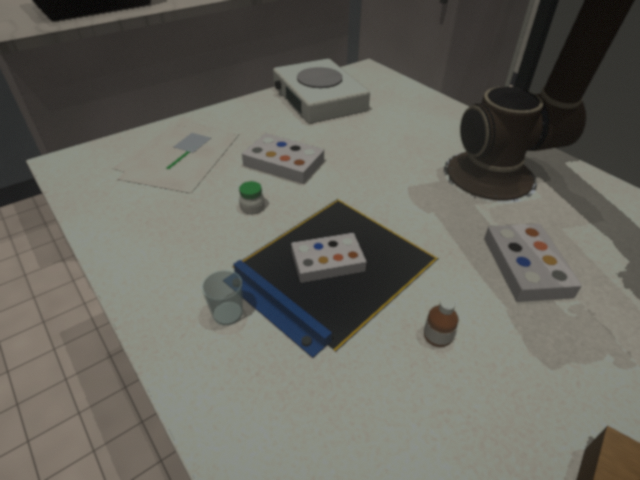

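The top view shows the phantom on the dark sheet at about (301,207). The fence is above it, from (215,130) to (347,115). The beaker is at (304,85), the bottle at (150,228) and the jar at (437,190). The two other blocks, at (152,388) and (497,280), look larger.

```bash
cat > h.py <<'E'
import numpy as np, cv2
from workcell import arm, vision
M=vision.camera_model("top"); T=np.array(M["T"])
def ray(px,z):
    px=np.atleast_2d(px).astype(float)
    d=np.c_[(px[:,0]-M["cx"])/M["fx"],-(px[:,1]-M["cy"])/M["fy"],-np.ones(len(px))]@T[:3,:3].T
    o=T[:3,3]; return (o+d*((z-o[2])/d[:,2])[:,None])[:,:2]
def fence(im):
    h=cv2.cvtColor(im,cv2.COLOR_BGR2HSV)
    m=cv2.inRange(h,(100,120,50),(125,255,255)); m[:, :190]=0; m[160:]=0; m[:,370:]=0
    c=max(cv2.findContours(m,0,1)[0],key=cv2.contourArea)
    return c[:,0]
def phantom(im,roi=(195,100,400,320)):
    """largest bright blob in the sheet; rect in world on the top plane"""
    g=im.min(2).copy(); x0,y0,x1,y1=roi
    m=np.zeros_like(g); m[y0:y1,x0:x1]=(g[y0:y1,x0:x1]>115)*255
    return m
E
python3 - <<'E'
from h import *
im=cv2.imread("pics/top0.png")
c=fence(im); w=ray(c,0.03).astype(np.float32); r=cv2.minAreaRect(w); print("fence",r,cv2.boxPoints(r).round(4).tolist())
# fit near edge: per column lowest/highest row
print([(x,int(c[c[:,0]==x][:,1].min()),int(c[c[:,0]==x][:,1].max())) for x in range(220,345,15) if (c[:,0]==x).any()])
for t in (90,110,130,150):
  g=(im.min(2)>t).astype(np.uint8)*255
  cs=[k for k in cv2.findContours(g,1,2)[0] if cv2.pointPolygonTest(k,(300,225),True)>-60 and 1000<cv2.contourArea(k)<8000]
  for k in cs:
    b=cv2.minAreaRect(k); w=ray(cv2.boxPoints(b),.03); print(t,cv2.contourArea(k),b,w.round(4).tolist(),np.linalg.norm(w-np.roll(w,1,0),axis=1).round(4))
big=cv2.resize(im[95:320,200:460],None,fx=3,fy=2.6667*1.0,interpolation=cv2.INTER_CUBIC); cv2.imwrite("pics/crop0.png",cv2.resize(im[95:295,200:460],None,fx=3,fy=3,interpolation=cv2.INTER_CUBIC))
h=cv2.cvtColor(im,cv2.COLOR_BGR2HSV)
for n,p,z in(("jar",(440,187),.06),("beaker base",(303,90),0),("bottle top",(145,227),.095)): print(n,ray(p,z),h[p[1],p[0]])
E
```

```text
fence ((0.7054087519645691, 0.039729878306388855), (0.039205290377140045, 0.2562260627746582), 8.902509689331055) [[0.6661999821662903, 0.16329999268054962], [0.7059000134468079, -0.08990000188350677], [0.7445999979972839, -0.08380000293254852], [0.7049000263214111, 0.16930000483989716]]
[(220, 123, 143), (235, 121, 140), (250, 119, 138), (265, 117, 136), (280, 115, 134), (295, 113, 132), (310, 111, 130), (325, 109, 128), (340, 107, 126)]
90 3586.5 ((300.3514404296875, 206.1902618408203), (49.8828010559082, 74.70304107666016), 23.45902442932129) [[0.502, 0.0704], [0.6329, 0.0163], [0.5956, -0.0705], [0.4654, -0.015]] [0.093  0.1417 0.0944 0.1415]
110 3491.5 ((300.3484802246094, 206.23435974121094), (49.15039825439453, 73.80206298828125), 23.428691864013672) [[0.5023, 0.0695], [0.6317, 0.016], [0.595, -0.0695], [0.4664, -0.0148]] [0.0916 0.14   0.093  0.1398]
130 3400.0 ((300.4573974609375, 206.1688690185547), (48.27003860473633, 73.23532104492188), 23.629377365112305) [[0.5029, 0.0685], [0.6311, 0.015], [0.5947, -0.0689], [0.4673, -0.0142]] [0.09   0.1389 0.0914 0.1387]
150 3275.0 ((300.34124755859375, 206.24215698242188), (47.35646057128906, 71.91534423828125), 23.38521957397461) [[0.5033, 0.0672], [0.6293, 0.0152], [0.5941, -0.0672], [0.4686, -0.014]] [0.0883 0.1364 0.0896 0.1362]
jar [[ 0.58143143 -0.25563892]] [ 68 228 123]
beaker base [[ 0.78693742 -0.00288015]] [101  15 133]
bottle top [[0.49920974 0.26594941]] [113  17 184]
```

View pics/crop0.png

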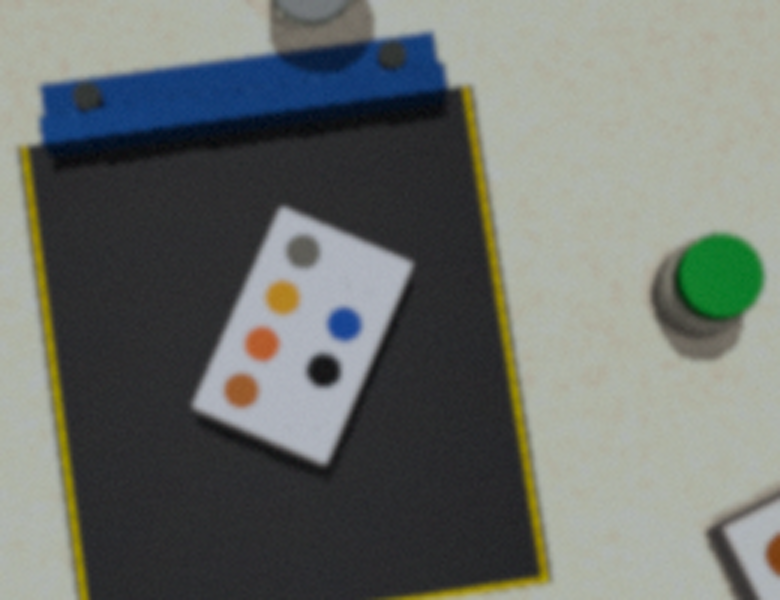

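The crop confirms it: the block on the sheet measures 140 x 92 mm. Its top corners are at about (294,164), (338,183), (308,250) and (264,231). Next I'll separate the fence's front face from its top.

Run:
```python
from h import *
im=cv2.imread("pics/top0.png")
for x in (235,280,325):
  y0=round(131-(x-300)*0.138)
  print(x,y0-14,np.mean(im[y0-14:y0+12,x-1:x+2,0],axis=1).astype(int).tolist())
S=cv2.imread("pics/scene0.png")
c=fence(im); b=[]
for x in range(222,345,3):
  r=c[c[:,0]==x][:,1]
  if len(r): b.append((x,r.max()+.5))
b=np.array(b)
for z in(0,.03):
  w=ray(b,z); p=np.polyfit(w[:,1],w[:,0],1); print(z,"ang",np.degrees(np.arctan(-p[0])),"x at y=0",p[1])
print("bar ends px", c[:,0].min(),c[:,0].max(), [c[c[:,0]==c[:,0].min()].tolist(),c[c[:,0]==c[:,0].max()].tolist()])
# sheet yellow edges
h=cv2.cvtColor(im,cv2.COLOR_BGR2HSV); m=cv2.inRange(h,(20,150,80),(35,255,255)); m[:, :190]=0;m[:,400:]=0
k=np.column_stack(np.nonzero(m))[:,::-1]; r=cv2.minAreaRect(ray(k,0).astype(np.float32)); print(r,cv2.boxPoints(r))
```

```text
235 126 [112, 106, 102, 99, 103, 115, 121, 124, 124, 124, 123, 123, 117, 102, 71, 46, 35, 33, 28, 21, 18, 16, 21, 29, 37, 45]
280 120 [118, 119, 118, 117, 113, 113, 116, 119, 120, 121, 121, 119, 113, 92, 64, 40, 33, 30, 27, 21, 16, 16, 21, 32, 39, 45]
325 114 [93, 94, 101, 109, 113, 116, 117, 116, 116, 116, 116, 114, 106, 81, 53, 37, 33, 31, 24, 19, 15, 16, 26, 35, 41, 44]
0 ang 8.827780000830098 x at y=0 0.7020195526396996
0.03 ang 8.827780000830156 x at y=0 0.6921098447544279
bar ends px 214 348 [[[214, 125], [214, 134], [214, 135], [214, 136], [214, 137], [214, 138], [214, 139]], [[348, 125], [348, 124]]]
((0.5346230268478394, 0.013326674699783325), (0.32734569907188416, 0.29678067564964294), 8.876201629638672) [[ 0.35001367  0.13468517]
 [ 0.39580697 -0.15854128]
 [ 0.7192324  -0.10803182]
 [ 0.6734391   0.18519463]]
```

Call:
play_rows --motion '[0,0,0,7.14,0,0,0,0,7.14,0,0,0,0,7.14,0,0,0,0,7.14,0,0,0,0,7.14,0,0,0,0,7.14,0,0,0,0,7.14,0,0,0,0,7.14,0,0,0,0,7.14,0,0,0,0,7.14,0,0,0,0,7.14,0,0,0,0,7.14,0]'

```text
t: 1.1
position: [0.1906, 0.4889, 0.2388]
tool_rot: [-3.142, 0.001, 1.268]
wrist_force: [0.4, 0.0, 0.0]
gripper_width: 0.0001
gripper_force: 0.0
```

Call:
play_rows --motion '[0,0,0,7.14,0,0,0,0,7.14,0,0,0,0,7.14,0,0,0,0,7.14,0,0,0,0,7.14,0,0,0,0,7.14,0,0,0,0,7.14,0,0,0,0,7.14,0,0,0,0,7.07,0]'

```text
t: 1.85
position: [0.3921, 0.3084, 0.2391]
tool_rot: [-2.948, 0.099, 0.557]
wrist_force: [0.3, -0.2, -0.1]
gripper_width: 0.0
gripper_force: 0.0
```

```bash
cat >> h.py <<'E'
A=np.radians(8.83); O=np.array([.6868,.037]); X=np.array([np.cos(A),np.sin(A)]); Y=np.array([-np.sin(A),np.cos(A)])
toF=lambda p:np.array([(np.array(p)[:2]-O)@X,(np.array(p)[:2]-O)@Y])
def st():
    s=arm.sense(); p=s["position"]; print("t",round(s["t"],2),"TCP F",(toF(p)*1e3).round(1),"z",round(p[2]*1e3,1),"rot",np.degrees(s["tool_rot"]).round(2),"F",s["wrist_force"].round(1),"w",round(s["gripper_width"],4),"tip",arm.tip_extent)
def look(name=None):
    im=vision.capture("top")
    if name: cv2.imwrite(f"pics/{name}.png",im)
    g=(im.min(2)>110).astype(np.uint8)*255
    for k in cv2.findContours(g,1,2)[0]:
        b=cv2.minAreaRect(k)
        if 2600<cv2.contourArea(k)<4200 and 210<b[0][0]<380 and 110<b[0][1]<310:
            w=ray(cv2.boxPoints(b),.03); f=np.array([toF(p) for p in w])*1e3
            e=f-np.roll(f,1,0); i=np.argmax(np.linalg.norm(e,axis=1)); v=e[i]*(1 if e[i][1]<0 else -1)
            print("phantom c",f.mean(0).round(1),"th",np.degrees(np.arctan2(v[1],v[0])).round(1),"sides",np.linalg.norm(e,axis=1).round(1)[:2],"maxX",f[:,0].max().round(1),"area",cv2.contourArea(k))
E
python3 -c "
from h import *
st();look()"
```

```text
t 1.85 TCP F [-249.6  313.4] z 239.1 rot [-168.92    5.67   31.89] F [ 0.3 -0.2 -0.1] w 0.0 tip 0.008
phantom c [-141.9  -15.2] th -31.5 sides [ 91.7 140.6] maxX -57.3 area 3513.5
```

Call:
play_rows --motion '[0,0,0,-7,0,0,0,0,-7,0]'

```text
t: 2.07
position: [0.3919, 0.3085, 0.239]
tool_rot: [-2.931, 0.048, 0.803]
wrist_force: [0.2, 0.0, 0.1]
gripper_width: -0.0
gripper_force: 0.0
```

```bash
python3 -c "
from h import *
st();print(arm.sense()['q'].round(3))"
```

```text
t 2.07 TCP F [-249.7  313.6] z 239.0 rot [-167.93    2.77   46.01] F [0.2 0.  0.1] w -0.0 tip 0.008
[ 0.556  0.151 -0.027  1.491  0.192  2.891]
```

Call:
play_rows --motion '[0,0,0,-7.1,0,0,0,0,-7.1,0,0,0,0,-7.1,0,0,0,0,-7.1,0,0,0,0,-7.1,0,0,0,0,-7.1,0,0,0,0,-7.1,0,0,0,0,-7.1,0,0,0,0,-7.1,0,0,0,0,-7.1,0,0,0,0,-7.1,0,0,0,0,-7.1,0]'

```text
t: 3.07
position: [0.3909, 0.3098, 0.2392]
tool_rot: [-3.075, -0.205, 2.282]
wrist_force: [0.6, -0.1, 0.6]
gripper_width: -0.0
gripper_force: 0.0
```

Call:
play_rows --motion '[0,0,0,-7.1,0,0,0,0,-7.1,0,0,0,0,-7.1,0,0,0,0,-7.1,0,0,0,0,-7.1,0,0,0,0,-7.1,0,0,0,0,-7.1,0,0,0,0,-7.1,0]'

```text
t: 3.73
position: [0.3909, 0.3098, 0.2391]
tool_rot: [3.004, -0.167, -2.992]
wrist_force: [0.1, -0.0, -0.4]
gripper_width: -0.0003
gripper_force: 0.0
```

```bash
cat >> h.py <<'E'
from scipy.spatial.transform import Rotation as Ro
def go(x,y,z):
    "tool-axis shift [mm] to F target x,y and height z (mm)"
    s=arm.sense(); R=Ro.from_euler("xyz",s["tool_rot"]).as_matrix()
    p=np.r_[O+X*x/1e3+Y*y/1e3,z/1e3]; return (R.T@(p-s["position"])*1e3).round(1)
def axes():
    R=Ro.from_euler("xyz",arm.sense()["tool_rot"]).as_matrix()
    B=np.c_[np.r_[X,0],np.r_[Y,0],[0,0,1]]; print("tool axes (cols) in F:\n",(B.T@R).round(3))
E
python3 -c "
from h import *
st();print(arm.sense()['q'].round(3));axes();print(go(-54.7,18.6,150))"
```

```text
t 3.73 TCP F [-250.6  315. ] z 239.1 rot [ 172.14   -9.56 -171.4 ] F [ 0.1 -0.  -0.4] w -0.0003 tip 0.008
[ 0.56   0.15  -0.027  1.491  0.192  0.412]
tool axes (cols) in F:
 [[-0.986  0.027 -0.164]
 [ 0.004  0.99   0.137]
 [ 0.166  0.135 -0.977]]
[-209.1 -300.3   14.2]
```

Call:
play_rows --motion '[-0.0209,-0.03,0.0014,0,0,-0.0209,-0.03,0.0014,0,0,-0.0209,-0.03,0.0014,0,0,-0.0209,-0.03,0.0014,0,0,-0.0209,-0.03,0.0014,0,0,-0.0209,-0.03,0.0014,0,0,-0.0209,-0.03,0.0014,0,0,-0.0209,-0.03,0.0014,0,0,-0.0209,-0.03,0.0014,0,0,-0.0209,-0.03,0.0014,0,0,0,0,0,0,0]'

```text
t: 4.65
position: [0.6306, 0.0411, 0.1465]
tool_rot: [3.006, -0.171, -3.003]
wrist_force: [-2.5, 0.3, -0.7]
gripper_width: -0.0002
gripper_force: 0.0
```

```bash
python3 -c "
from h import *
st();axes();print(go(-54,21,40), go(-54,21,20))"
```

```text
t 4.65 TCP F [-54.9  12.7] z 146.5 rot [ 172.26   -9.78 -172.04] F [-2.5  0.3 -0.7] w -0.0002 tip 0.008
tool axes (cols) in F:
 [[-0.985  0.038 -0.166]
 [ 0.015  0.99   0.137]
 [ 0.17   0.133 -0.976]]
[-18.9  -5.9 105. ] [-22.3  -8.5 124.5]
```

Call:
play_rows --motion '[-0.004,-0.001,0.022,0,0,-0.004,-0.001,0.022,0,0,-0.004,-0.001,0.022,0,0,-0.004,-0.001,0.022,0,0,-0.003,-0.002,0.017,0,0,-0.0017,-0.0013,0.01,0,0,-0.0017,-0.0013,0.009,0,0,0,0,0,0,0]'

```text
t: 5.32
position: [0.6275, 0.0543, 0.023]
tool_rot: [3.005, -0.17, -2.998]
wrist_force: [-0.4, -0.7, 0.4]
gripper_width: -0.0002
gripper_force: 0.0
```

```bash
python3 -c "
from h import *
st();axes()
import numpy as np
s=arm.sense()
t=np.radians(-31.4); 
p=toF(s['position'])*1e3
print(go(p[0]-.52*34,p[1]-.855*34,20))"
```

```text
t 5.32 TCP F [-55.9  26.2] z 23.0 rot [ 172.16   -9.73 -171.76] F [-0.4 -0.7  0.4] w -0.0002 tip 0.008
tool axes (cols) in F:
 [[-0.986  0.033 -0.166]
 [ 0.01   0.99   0.138]
 [ 0.169  0.134 -0.976]]
[ 16.6 -29.8   1.9]
```

Call:
play_rows --motion '[0.0037,-0.0066,0.0004,0,0,0.0019,-0.0034,0.0002,0,0,0.0018,-0.0033,0.0002,0,0,0.0018,-0.0033,0.0002,0,0,0.0018,-0.0033,0.0002,0,0,0.0018,-0.0033,0.0002,0,0,0.0018,-0.0033,0.0002,0,0,0.0018,-0.0033,0.0002,0,0,0.0018,-0.0033,0.0002,0,0]'

```text
t: 6.07
position: [0.6175, 0.0203, 0.0236]
tool_rot: [3.003, -0.159, -2.998]
wrist_force: [6.8, 6.1, 7.0]
gripper_width: 0.0001
gripper_force: 4.5
```

```bash
python3 -c "
from h import *
st();look('a1')"
```

```text
t 6.07 TCP F [-71.1  -5.8] z 23.6 rot [ 172.03   -9.13 -171.74] F [6.8 6.1 7. ] w 0.0001 tip 0.008
```

View pics/a1.png

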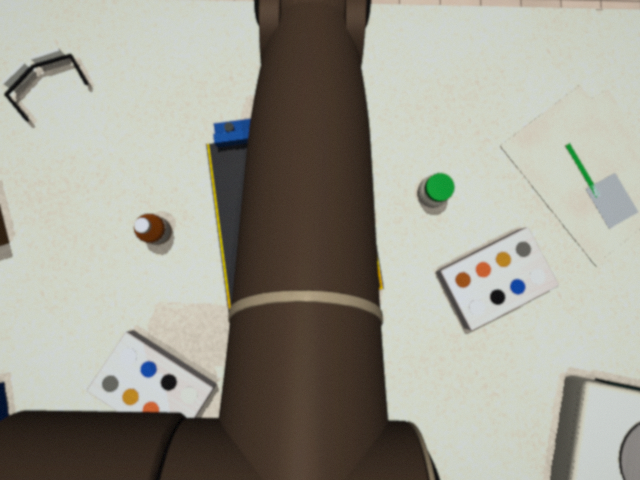

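The arm hides the phantom from the top camera. I'll back off, lift and swing to the right, which is the side the next stroke starts from, then look.

Call:
play_rows --motion '[-0.0058,0.0101,0.0004,0,0,0.0051,0.004,-0.0293,0,0,0.0051,0.004,-0.0293,0,0,0.0051,0.004,-0.0293,0,0,-0.0004,-0.0396,-0.0055,0,0,-0.0004,-0.0396,-0.0055,0,0,-0.0004,-0.0396,-0.0055,0,0,-0.0004,-0.0396,-0.0055,0,0,-0.0004,-0.0396,-0.0055,0,0]'

```text
t: 6.87
position: [0.6489, -0.169, 0.1114]
tool_rot: [3.005, -0.168, -2.998]
wrist_force: [0.5, -0.1, 0.8]
gripper_width: 0.0002
gripper_force: 0.0
```

```bash
python3 -c "
from h import *
st();look('a2')"
```

```text
t 6.87 TCP F [ -69.1 -197.8] z 111.4 rot [ 172.18   -9.62 -171.75] F [ 0.5 -0.1  0.8] w 0.0002 tip 0.008
phantom c [-148.5  -20. ] th -38.8 sides [ 94.7 143.6] maxX -62.1 area 3708.5
```

```bash
python3 -c "
from h import *
print(go(-244,-44,75),go(-244,-44,21))"
```

```text
[168.1 148.5  84.8] [159.1 141.4 137.5]
```

Call:
play_rows --motion '[0.028,0.0248,0.0141,0,0,0.028,0.0248,0.0141,0,0,0.028,0.0248,0.0141,0,0,0.028,0.0248,0.0141,0,0,0.028,0.0248,0.0141,0,0,0.028,0.0248,0.0141,0,0,-0.0022,-0.0017,0.013,0,0,-0.0022,-0.0017,0.013,0,0,-0.0022,-0.0017,0.013,0,0,-0.0022,-0.0017,0.013,0,0,0,0,0,0,0]'

```text
t: 7.83
position: [0.4499, -0.0347, 0.0215]
tool_rot: [3.004, -0.171, -2.998]
wrist_force: [-0.4, 0.7, -0.4]
gripper_width: -0.0001
gripper_force: 0.0
```

```bash
python3 -c "
from h import *
st();axes();p=toF(arm.sense()['position'])*1e3
print(go(p[0]+.627*42,p[1]+.779*42,20))"
```

```text
t 7.83 TCP F [-245.1  -34.4] z 21.5 rot [ 172.13   -9.8  -171.75] F [-0.4  0.7 -0.4] w -0.0001 tip 0.008
tool axes (cols) in F:
 [[-0.985  0.033 -0.167]
 [ 0.01   0.99   0.139]
 [ 0.17   0.135 -0.976]]
[-25.9  33.1   1.6]
```

Call:
play_rows --motion '[-0.0024,0.003,0.0002,0,0,-0.0024,0.003,0.0002,0,0,-0.0024,0.003,0.0002,0,0,-0.0024,0.003,0.0002,0,0,-0.0024,0.003,0.0002,0,0,-0.0024,0.003,0.0002,0,0,-0.0023,0.003,0.0001,0,0,-0.0023,0.003,0.0001,0,0,-0.0023,0.003,0.0001,0,0,-0.0023,0.003,0.0001,0,0]'

```text
t: 8.67
position: [0.469, -0.0025, 0.0228]
tool_rot: [3.006, -0.171, -2.998]
wrist_force: [-7.7, -5.5, 7.7]
gripper_width: -0.0003
gripper_force: 4.9
```

Call:
play_rows --motion '[0.0058,-0.0101,-0.0004,0,0,0.0051,0.004,-0.0293,0,0,0.0051,0.004,-0.0293,0,0,0.0051,0.004,-0.0293,0,0,-0.0004,-0.0396,-0.0055,0,0,-0.0004,-0.0396,-0.0055,0,0,-0.0004,-0.0396,-0.0055,0,0,-0.0004,-0.0396,-0.0055,0,0]'

```text
t: 9.33
position: [0.4914, -0.1731, 0.113]
tool_rot: [3.006, -0.165, -2.997]
wrist_force: [1.0, 0.0, -0.9]
gripper_width: -0.0001
gripper_force: 0.0
```

```bash
python3 -c "
from h import *
st();look('a3');st()"
```

```text
t 9.33 TCP F [-225.4 -177.6] z 113.0 rot [ 172.22   -9.45 -171.74] F [ 1.   0.  -0.9] w -0.0001 tip 0.008
phantom c [-137.9  -16.1] th -52.7 sides [ 94.  143.4] maxX -56.3 area 3701.0
t 9.38 TCP F [-225.3 -184.1] z 112.2 rot [ 172.48   -9.45 -172.05] F [ 1.  -4.3  1. ] w -0.0002 tip 0.008
```

```bash
python3 -c "
from h import *
print(go(-47,-10,112),go(-47,-10,75),go(-47,-10,21))"
```

```text
[-173.3  179.    -5.2] [-179.4  174.3   31. ] [-188.2  167.3   83.8]
```

Call:
play_rows --motion '[-0.0256,0.0249,0.0044,0,0,-0.0256,0.0249,0.0044,0,0,-0.0256,0.0249,0.0044,0,0,-0.0256,0.0249,0.0044,0,0,-0.0256,0.0249,0.0044,0,0,-0.0256,0.0249,0.0044,0,0,-0.0256,0.0249,0.0044,0,0,0,0,0,0,0,-0.0022,-0.0017,0.013,0,0,-0.0022,-0.0017,0.013,0,0,-0.0022,-0.0017,0.013,0,0,-0.0022,-0.0017,0.013,0,0]'

```text
t: 10.38
position: [0.6394, 0.029, 0.0221]
tool_rot: [3.005, -0.166, -2.998]
wrist_force: [0.5, 0.9, 0.1]
gripper_width: -0.0005
gripper_force: 0.0
```

```bash
python3 -c "
from h import *
st();p=toF(arm.sense()['position'])*1e3
print(go(p[0]-.86*52,p[1]-.5*52,20))"
```

```text
t 10.38 TCP F [-48.1  -0.7] z 22.1 rot [ 172.17   -9.52 -171.78] F [0.5 0.9 0.1] w -0.0005 tip 0.008
[ 43.5 -27.5   5.8]
```

Call:
play_rows --motion '[-0.0001,-0.005,-0.0007,0,0,-0.0001,-0.005,-0.0007,0,0,0.0044,-0.0028,0.0005,0,0,0.0044,-0.0028,0.0005,0,0,0.0044,-0.0028,0.0005,0,0,0.0044,-0.0028,0.0005,0,0,0.0044,-0.0028,0.0005,0,0,0.0044,-0.0028,0.0005,0,0,0.0044,-0.0028,0.0005,0,0,0.0044,-0.0028,0.0005,0,0,0.0044,-0.0028,0.0005,0,0]'

```text
t: 11.3
position: [0.6066, -0.0106, 0.0229]
tool_rot: [3.005, -0.161, -2.998]
wrist_force: [5.9, 1.7, 2.7]
gripper_width: -0.0
gripper_force: 3.3
```

Call:
play_rows --motion '[-0.008,0.006,-0.0004,0,0,0.0051,0.004,-0.0293,0,0,0.0051,0.004,-0.0293,0,0,0.0051,0.004,-0.0293,0,0,-0.0004,-0.0396,-0.0055,0,0,-0.0004,-0.0396,-0.0055,0,0,-0.0004,-0.0396,-0.0055,0,0,-0.0004,-0.0396,-0.0055,0,0,-0.0004,-0.0396,-0.0055,0,0,0,0,0,0,0]'

```text
t: 12.13
position: [0.6416, -0.2078, 0.1099]
tool_rot: [3.007, -0.168, -3.004]
wrist_force: [-1.0, 1.1, 0.1]
gripper_width: 0.0002
gripper_force: 0.0
```

```bash
python3 -c "
from h import *
look('a4');st()"
```

```text
phantom c [-159.8  -18.2] th -64.2 sides [ 95.  143.9] maxX -85.2 area 3741.5
t 12.18 TCP F [ -81.9 -231.9] z 110.0 rot [ 172.17   -9.64 -172.06] F [0.6 0.3 0.7] w -0.0003 tip 0.008
```

```bash
python3 -c "
from h import *
print(go(-251,-5,75),go(-251,-5,21))"
```

```text
[164.3 213.5  93.4] [155.3 206.3 146.1]
```

Call:
play_rows --motion '[0.0235,0.0305,0.0133,0,0,0.0235,0.0305,0.0133,0,0,0.0235,0.0305,0.0133,0,0,0.0235,0.0305,0.0133,0,0,0.0235,0.0305,0.0133,0,0,0.0235,0.0305,0.0133,0,0,0.0235,0.0305,0.0133,0,0,0,0,0,0,0,-0.0022,-0.0017,0.013,0,0,-0.0022,-0.0017,0.013,0,0,-0.0022,-0.0017,0.013,0,0,-0.0022,-0.0017,0.013,0,0]'

```text
t: 13.18
position: [0.4381, -0.0025, 0.0228]
tool_rot: [3.005, -0.167, -2.996]
wrist_force: [0.1, 0.0, -1.1]
gripper_width: 0.0
gripper_force: 0.0
```

```bash
python3 -c "
from h import *
st();p=toF(arm.sense()['position'])*1e3
print(go(p[0]+52,p[1]+13,20))"
```

```text
t 13.18 TCP F [-251.8   -0.9] z 22.8 rot [ 172.16   -9.55 -171.68] F [ 0.1  0.  -1.1] w 0.0 tip 0.008
[-51.6  14.1  -4. ]
```

Call:
play_rows --motion '[-0.0047,0.0009,-0.0004,0,0,-0.0047,0.0009,-0.0004,0,0,-0.0047,0.0009,-0.0004,0,0,-0.0047,0.0009,-0.0004,0,0,-0.0047,0.0009,-0.0004,0,0,-0.0047,0.0009,-0.0004,0,0,-0.0047,0.0009,-0.0004,0,0,-0.0047,0.0009,-0.0004,0,0,-0.0047,0.0009,-0.0004,0,0,-0.0047,0.0009,-0.0004,0,0,-0.0047,0.0009,-0.0004,0,0]'

```text
t: 14.1
position: [0.4851, 0.0135, 0.0209]
tool_rot: [3.003, -0.175, -2.997]
wrist_force: [-17.1, 0.9, 15.8]
gripper_width: -0.0003
gripper_force: 8.5
```

Call:
play_rows --motion '[0.012,-0.003,0.001,0,0,0.0051,0.004,-0.0293,0,0,0.0051,0.004,-0.0293,0,0,0.0051,0.004,-0.0293,0,0,-0.0004,-0.0396,-0.0055,0,0,-0.0004,-0.0396,-0.0055,0,0,-0.0004,-0.0396,-0.0055,0,0,-0.0004,-0.0396,-0.0055,0,0,-0.0004,-0.0396,-0.0055,0,0,0,0,0,0,0]'

```text
t: 14.93
position: [0.509, -0.1955, 0.1106]
tool_rot: [3.008, -0.165, -3.004]
wrist_force: [-0.5, 1.3, 0.7]
gripper_width: 0.0001
gripper_force: 0.0
```

```bash
python3 -c "
from h import *
look('a5');st()"
```

```text
phantom c [-135.9  -22.2] th -76.3 sides [ 95.  143.6] maxX -72.4 area 3675.0
t 14.98 TCP F [-211.5 -199.6] z 110.6 rot [ 172.23   -9.51 -172.07] F [-0.2  0.5  0.1] w -0.0 tip 0.008
```

```bash
python3 -c "
from h import *
print(go(-52,-52,75),go(-52,-52,21))"
```

```text
[-160.9  147.5   29.4] [-169.8  140.3   82.2]
```

Call:
play_rows --motion '[-0.0268,0.0246,0.0049,0,0,-0.0268,0.0246,0.0049,0,0,-0.0268,0.0246,0.0049,0,0,-0.0268,0.0246,0.0049,0,0,-0.0268,0.0246,0.0049,0,0,-0.0268,0.0246,0.0049,0,0,0,0,0,0,0,-0.0022,-0.0017,0.013,0,0,-0.0022,-0.0017,0.013,0,0,-0.0022,-0.0017,0.013,0,0,-0.0022,-0.0017,0.013,0,0]'

```text
t: 15.9
position: [0.6412, -0.0168, 0.0217]
tool_rot: [3.005, -0.167, -2.997]
wrist_force: [0.1, -0.5, 0.3]
gripper_width: 0.0
gripper_force: 0.0
```

```bash
python3 -c "
from h import *
st();p=toF(arm.sense()['position'])*1e3
print(go(p[0]-59,p[1]-6,22))"
```

```text
t 15.9 TCP F [-53.3 -46.1] z 21.7 rot [ 172.16   -9.55 -171.7 ] F [ 0.1 -0.5  0.3] w 0.0 tip 0.008
[58.2 -7.8  8.5]
```

Call:
play_rows --motion '[0.004,-0.006,0.0,0,0,0.0052,-0.0008,0.0007,0,0,0.0052,-0.0008,0.0007,0,0,0.0052,-0.0008,0.0007,0,0,0.0052,-0.0008,0.0007,0,0,0.0052,-0.0008,0.0007,0,0,0.0052,-0.0008,0.0007,0,0,0.0052,-0.0008,0.0007,0,0,0.0052,-0.0008,0.0007,0,0,0.0052,-0.0008,0.0007,0,0,0.0052,-0.0008,0.0007,0,0,0.0052,-0.0008,0.0007,0,0]'

```text
t: 16.9
position: [0.5821, -0.0405, 0.0229]
tool_rot: [3.005, -0.165, -2.998]
wrist_force: [4.9, -0.3, -0.5]
gripper_width: -0.0002
gripper_force: 2.4
```

Call:
play_rows --motion '[-0.012,0.003,-0.001,0,0,0.0051,0.004,-0.0293,0,0,0.0051,0.004,-0.0293,0,0,0.0051,0.004,-0.0293,0,0,-0.0004,-0.0396,-0.0055,0,0,-0.0004,-0.0396,-0.0055,0,0,-0.0004,-0.0396,-0.0055,0,0,-0.0004,-0.0396,-0.0055,0,0,0,0,0,0,0]'

```text
t: 17.65
position: [0.6164, -0.2, 0.1107]
tool_rot: [3.006, -0.17, -3.004]
wrist_force: [-0.5, 0.9, 0.1]
gripper_width: 0.0
gripper_force: 0.0
```

```bash
python3 -c "
from h import *
look('a6');st()"
```

```text
phantom c [-169.7  -11.8] th -96.7 sides [ 95.6 144.1] maxX -113.8 area 3737.0
t 17.7 TCP F [-105.7 -220.5] z 110.8 rot [ 172.11   -9.72 -172.06] F [ 0.   0.3 -0.7] w -0.0 tip 0.008
```

```bash
python3 -c "
from h import *
print(go(-252,-10,75),go(-252,-10,26))"
```

```text
[141.4 197.9  88.5] [133.1 191.3 136.3]
```

Call:
play_rows --motion '[0.0202,0.0275,0.0126,0,0.6,0.0202,0.0275,0.0126,0,0.6,0.0202,0.0275,0.0126,0,0.6,0.0202,0.0275,0.0126,0,0.6,0.0202,0.0275,0.0126,0,0.6,0.0202,0.0275,0.0126,0,0.6,0.0202,0.0275,0.0126,0,0.6,0,0,0,-0.5,0.6,-0.0021,-0.0016,0.012,0,0.6,-0.0021,-0.0016,0.012,0,0.6,-0.0021,-0.0016,0.012,0,0.6,-0.0021,-0.0016,0.012,0,0.6]'

```text
t: 18.7
position: [0.4396, -0.0135, 0.0255]
tool_rot: [3.003, -0.167, -2.988]
wrist_force: [-0.1, -0.2, -0.3]
gripper_width: 0.0512
gripper_force: 0.0
```

Call:
play_rows --motion '[-0.0004,-0.0003,0.002,0,0.6,-0.0004,-0.0003,0.002,0,0.6,-0.0004,-0.0003,0.002,0,0.6,0,0,0,0,0.6]'

```text
t: 19.03
position: [0.441, -0.0143, 0.0198]
tool_rot: [3.003, -0.166, -2.989]
wrist_force: [-0.3, -0.2, -0.5]
gripper_width: 0.0513
gripper_force: 0.0
```

```bash
python3 -c "
from h import *
st();axes()
im=vision.capture('scene');cv2.imwrite('pics/s1.png',cv2.resize(im[150:400,150:470],None,fx=2.4,fy=2.4))"
```

```text
t 19.03 TCP F [-250.8  -12.9] z 19.8 rot [ 172.08   -9.5  -171.26] F [-0.3 -0.2 -0.5] w 0.0513 tip 0.008
tool axes (cols) in F:
 [[-0.986  0.024 -0.163]
 [ 0.002  0.99   0.138]
 [ 0.165  0.136 -0.977]]
```

View pics/s1.png

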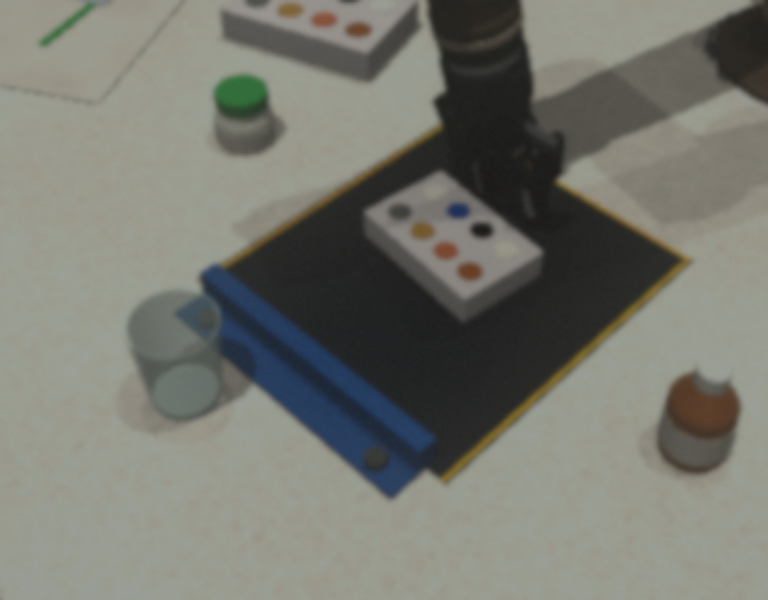

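The crop shows both fingers, at about (500,190) and (535,200), low behind the phantom's near long side. The fence is well clear at lower left.

Call:
play_rows --motion '[-0.0049,0.0001,-0.0008,0,0.6,-0.0049,0.0001,-0.0008,0,0.6,-0.0049,0.0001,-0.0008,0,0.6,-0.0049,0.0001,-0.0008,0,0.6,-0.0049,0.0001,-0.0008,0,0.6,-0.0049,0.0001,-0.0008,0,0.6,-0.0049,0.0001,-0.0008,0,0.6,-0.0049,0.0001,-0.0008,0,0.6,-0.0049,0.0001,-0.0008,0,0.6,-0.0049,0.0001,-0.0008,0,0.6,-0.0049,0.0001,-0.0008,0,0.6,-0.0049,0.0001,-0.0008,0,0.6]'

```text
t: 20.08
position: [0.4971, -0.0057, 0.0192]
tool_rot: [3.003, -0.173, -2.989]
wrist_force: [-10.3, -1.5, 7.1]
gripper_width: 0.051
gripper_force: 5.8
```

```bash
python3 -c "
from h import *
st()
im=vision.capture('scene');cv2.imwrite('pics/s2.png',cv2.resize(im[150:400,150:470],None,fx=2.4,fy=2.4))"
```

```text
t 20.08 TCP F [-194.   -13.1] z 19.2 rot [ 172.07   -9.89 -171.27] F [-10.3  -1.5   7.1] w 0.051 tip 0.008
```

View pics/s2.png

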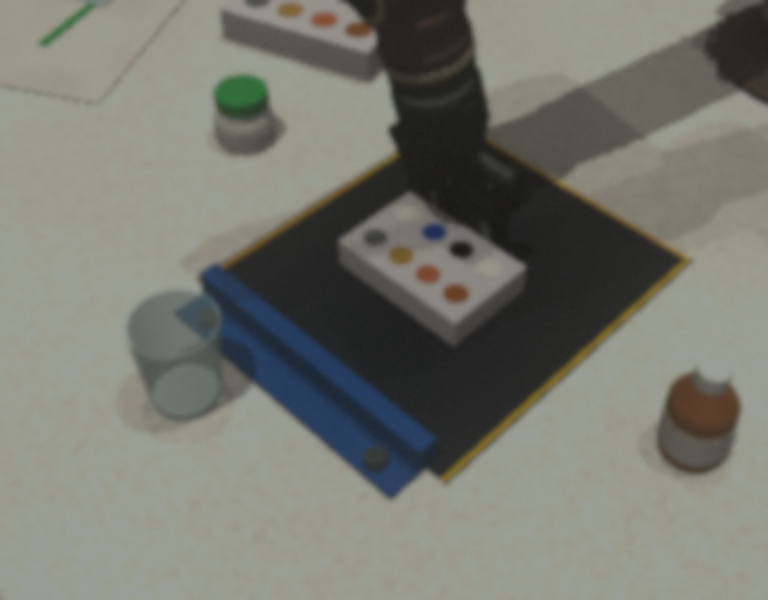

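The phantom's near and far edges now look parallel to the fence, with equal slope in the crop. It still stands well clear.

Call:
play_rows --motion '[-0.0049,0.0001,-0.0008,0,0.6,-0.0049,0.0001,-0.0008,0,0.6,-0.0049,0.0001,-0.0008,0,0.6,-0.0049,0.0001,-0.0008,0,0.6,-0.0049,0.0001,-0.0008,0,0.6,-0.0049,0.0001,-0.0008,0,0.6,-0.0049,0.0001,-0.0008,0,0.6,-0.0049,0.0001,-0.0008,0,0.6,-0.0049,0.0001,-0.0008,0,0.6,-0.0049,0.0001,-0.0008,0,0.6,-0.0049,0.0001,-0.0008,0,0.6]'

```text
t: 21.05
position: [0.551, 0.0026, 0.0192]
tool_rot: [3.003, -0.173, -2.989]
wrist_force: [-11.2, -1.6, 8.0]
gripper_width: 0.0513
gripper_force: 6.1
```

Call:
play_rows --motion '[0.012,0,0.002,0,0.6,0.0051,0.004,-0.0293,0,0.6,0.0051,0.004,-0.0293,0,0.6,0.0051,0.004,-0.0293,0,0.6,-0.0004,-0.0396,-0.0055,0,0.6,-0.0004,-0.0396,-0.0055,0,0.6,-0.0004,-0.0396,-0.0055,0,0.6,-0.0004,-0.0396,-0.0055,0,0.6,-0.0004,-0.0396,-0.0055,0,0.6,0,0,0,0,0.6]'

```text
t: 21.88
position: [0.5746, -0.2028, 0.1079]
tool_rot: [3.006, -0.166, -2.995]
wrist_force: [-0.7, 0.4, -1.0]
gripper_width: 0.0514
gripper_force: 0.0
```

```bash
python3 -c "
from h import *
look('a7');st()"
```

```text
phantom c [-81.3  -6.3] th -89.8 sides [ 95.5 143.7] maxX -33.2 area 3644.0
t 21.93 TCP F [-147.6 -216.9] z 108.0 rot [ 172.1    -9.52 -171.56] F [-0.4  0.6 -0.7] w 0.0514 tip 0.008
```

```bash
python3 -c "
from h import *
print(go(-160,-8,75),go(-160,-8,20))"
```

```text
[  8.2 202.1  63.2] [ -0.9 194.6 116.9]
```

Call:
play_rows --motion '[0.0012,0.0286,0.009,0,0.6,0.0012,0.0286,0.009,0,0.6,0.0012,0.0286,0.009,0,0.6,0.0012,0.0286,0.009,0,0.6,0.0012,0.0286,0.009,0,0.6,0.0012,0.0286,0.009,0,0.6,0.0012,0.0286,0.009,0,0.6,0,0,0,0,0.6,-0.0023,-0.0018,0.0134,0,0.6,-0.0023,-0.0018,0.0134,0,0.6,-0.0023,-0.0018,0.0134,0,0.6,-0.0023,-0.0018,0.0134,0,0.6]'

```text
t: 22.93
position: [0.5287, 0.0069, 0.0208]
tool_rot: [3.003, -0.165, -2.988]
wrist_force: [0.3, 0.3, -0.4]
gripper_width: 0.0515
gripper_force: 0.0
```

```bash
python3 -c "
from h import *
st();axes()"
```

```text
t 22.93 TCP F [-160.9   -5.4] z 20.8 rot [ 172.08   -9.48 -171.21] F [ 0.3  0.3 -0.4] w 0.0515 tip 0.008
tool axes (cols) in F:
 [[-0.986  0.023 -0.163]
 [ 0.001  0.99   0.138]
 [ 0.165  0.136 -0.977]]
```

Call:
play_rows --motion '[-0.0049,0.0001,-0.0008,0,0.6,-0.0049,0.0001,-0.0008,0,0.6,-0.0049,0.0001,-0.0008,0,0.6,-0.0049,0.0001,-0.0008,0,0.6,-0.0049,0.0001,-0.0008,0,0.6,-0.0049,0.0001,-0.0008,0,0.6,-0.0049,0.0001,-0.0008,0,0.6,-0.0049,0.0001,-0.0008,0,0.6,-0.0049,0.0001,-0.0008,0,0.6,-0.003,0.0001,-0.0005,0,0.6,-0.003,0.0001,-0.0005,0,0.6]'

```text
t: 23.85
position: [0.5761, 0.0136, 0.0219]
tool_rot: [3.003, -0.172, -2.989]
wrist_force: [-12.2, -2.1, 9.8]
gripper_width: 0.0511
gripper_force: 6.7
```

Call:
play_rows --motion '[-0.002,5e-05,-0.0003,0,0.6,-0.001,3e-05,-0.00016,0,0.6,0,0,0,0,0.6]'

```text
t: 24.1
position: [0.5792, 0.0141, 0.0219]
tool_rot: [3.003, -0.171, -2.989]
wrist_force: [-10.8, -1.5, 8.1]
gripper_width: 0.0512
gripper_force: 6.2
```

```bash
python3 -c "
from h import *
st()
im=vision.capture('scene');cv2.imwrite('pics/s3.png',cv2.resize(im[200:400,190:430],None,fx=3,fy=3,interpolation=2))"
```

```text
t 24.1 TCP F [-109.8   -6.1] z 21.9 rot [ 172.07   -9.82 -171.28] F [-10.8  -1.5   8.1] w 0.0512 tip 0.008
```

View pics/s3.png

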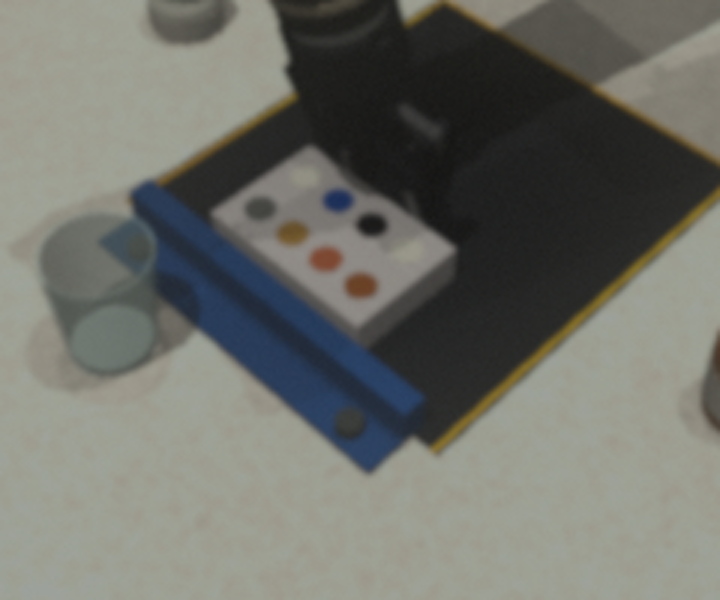

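The phantom is parallel with a small gap left to the fence. I'll close it in small steps.

Call:
play_rows --motion '[-0.001,3e-05,-0.00016,0,0.6,-0.001,3e-05,-0.00016,0,0.6,-0.001,3e-05,-0.00016,0,0.6,-0.001,3e-05,-0.00016,0,0.6]'

```text
t: 24.48
position: [0.5829, 0.0147, 0.0219]
tool_rot: [3.003, -0.172, -2.99]
wrist_force: [-11.7, 0.0, 8.8]
gripper_width: 0.0509
gripper_force: 6.7
```

Call:
play_rows --motion '[-0.001,3e-05,-0.00016,0,0.6,-0.001,3e-05,-0.00016,0,0.6]'

```text
t: 24.65
position: [0.5849, 0.015, 0.0219]
tool_rot: [3.003, -0.172, -2.99]
wrist_force: [-12.1, -2.1, 8.8]
gripper_width: 0.0512
gripper_force: 6.7
```

Call:
play_rows --motion '[-0.001,3e-05,-0.00016,0,0.6,0,0,0,0,0.6]'

```text
t: 24.82
position: [0.5861, 0.0152, 0.0219]
tool_rot: [3.003, -0.171, -2.99]
wrist_force: [-11.0, -1.9, 8.6]
gripper_width: 0.0513
gripper_force: 6.3
```

Call:
play_rows --motion '[-0.001,3e-05,-0.00016,0,0.6,-0.001,3e-05,-0.00016,0,0.6]'

```text
t: 24.98
position: [0.5876, 0.0155, 0.0219]
tool_rot: [3.003, -0.172, -2.99]
wrist_force: [-15.6, -2.8, 10.2]
gripper_width: 0.0514
gripper_force: 9.0
```

Call:
play_rows --motion '[-0.001,3e-05,-0.00016,0,0.6,-0.0005,0,-0.0001,0,0.6]'

```text
t: 25.15
position: [0.5876, 0.0155, 0.0219]
tool_rot: [3.003, -0.175, -2.99]
wrist_force: [-18.3, -3.0, 12.4]
gripper_width: 0.0513
gripper_force: 10.3
```

```bash
python3 -c "
from h import *
st()
im=vision.capture('scene');cv2.imwrite('pics/s4.png',cv2.resize(im[220:360,220:380],None,fx=4,fy=4,interpolation=2))"
```

```text
t 25.15 TCP F [-101.3   -6. ] z 21.9 rot [ 172.08  -10.05 -171.29] F [-18.3  -3.   12.4] w 0.0513 tip 0.008
```

View pics/s4.png

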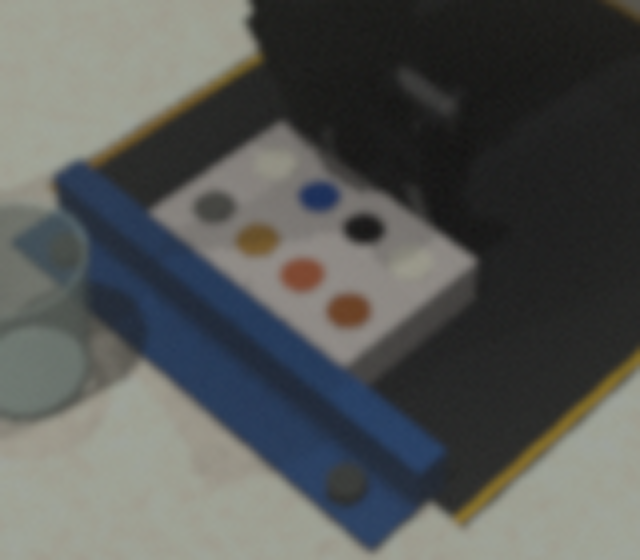

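The tool has stopped and the force is rising, and the phantom's far long side now meets the fence with no dark gap. I'll press slightly once more to seat it, then back off, lift and look.

Call:
play_rows --motion '[-0.001,3e-05,-0.00016,0,0.6,-0.0005,0,-0.0001,0,0.6,0,0,0,0,0.6]'

```text
t: 25.45
position: [0.5877, 0.0155, 0.0219]
tool_rot: [3.003, -0.178, -2.99]
wrist_force: [-22.7, -4.0, 13.6]
gripper_width: 0.0511
gripper_force: 12.0
```

Call:
play_rows --motion '[0.006,0,0.001,0,0.6,0.012,0,0.002,0,0.6,0.0051,0.004,-0.0293,0,0.6,0.0051,0.004,-0.0293,0,0.6,0.0051,0.004,-0.0293,0,0.6,-0.0004,-0.0396,-0.0055,0,0.6,-0.0004,-0.0396,-0.0055,0,0.6,-0.0004,-0.0396,-0.0055,0,0.6,-0.0004,-0.0396,-0.0055,0,0.6,-0.0004,-0.0396,-0.0055,0,0.6,0,0,0,0,0.6,0,0,0,0,0.6]'

```text
t: 26.45
position: [0.6081, -0.1861, 0.1105]
tool_rot: [3.004, -0.165, -2.993]
wrist_force: [-0.4, 0.2, -0.1]
gripper_width: 0.0512
gripper_force: 0.0
```

```bash
python3 -c "
from h import *
look('a8');st()
a=cv2.imread('pics/top0.png');b=cv2.imread('pics/a8.png')
for n,(x,y) in dict(jar=(437,190),bottle=(150,228),beaker=(304,82)).items():
  print(n,cv2.absdiff(a,b)[y-28:y+28,x-28:x+28].mean().round(1))
cv2.imwrite('pics/c8.png',cv2.resize(b[50:250,120:460],None,fx=2.3,fy=2.3,interpolation=2))"
```

```text
phantom c [-45.   -6.1] th -89.7 sides [ 95.9 144.5] maxX 3.5 area 3629.0
t 26.5 TCP F [-112.  -206.7] z 110.7 rot [ 172.07   -9.48 -171.38] F [ 0.6  0.5 -0.4] w 0.0516 tip 0.008
jar 66.8
bottle 60.8
beaker 67.3
```

View pics/c8.png

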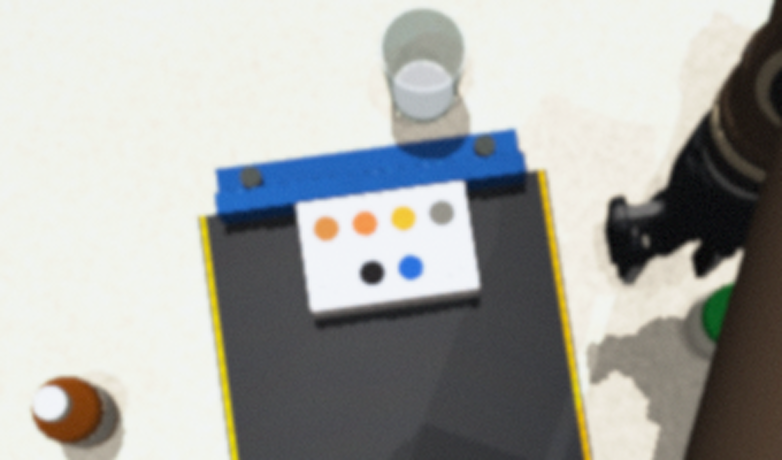

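The phantom lies flush along the fence: centre X is -45 mm (-46 mm is ideal) and it is square within 0.3°. It sits well inside the fence's length. The beaker and bottle stand where they were, the jar is partly hidden by the arm, and the tool is clear of everything with no contact force.

```bash
python3 -c "
from workcell import workorder
print(workorder.finish_job())"
```

```text
the job is handed in; nothing more can be done
None
```

The job is handed in: five alternating corner pushes turned the phantom clear of the fence, and it was then slid up so its long side lies flush along it. It sits well within the fence's length, and no push was made near the beaker, bottle or jar; the last picture shows the beaker and bottle in place, with the jar partly hidden by the arm.

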